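Bring the marked sole under the drill

ROBOT

A 6-joint arm with a two-finger parallel gripper is mounted at the origin on the work surface. World frame = base frame: x ahead of the robot, y to its left, z up, the work surface at z = 0. Lengths are in m, angles in degrees, forces in N, time in s.
With the tool pointing down it reaches from about 0.4 to 0.825 m from the base axis. Payload 7 kg.
Tool frame: the origin (TCP) lies at the centre of the arm's flange, where the gripper is bolted on; the fingertips stand 178 mm ahead of it and the grasp point (between the pads) lies 159 mm ahead of it (tip_reach is the distance from the TCP to the fingertips, in m); z points along the fingers, y is the line along which they close (so a half turn about z gives the same grasp; the last joint's range is limited). The gripper opens to 88 mm and grips with 3 to 60 N. Pads are 19 mm wide; open, the fingers measure 130 mm over their backs; the gripper's body (78 mm by 193 mm) begins 47 mm behind the grasp point.
Start: joints at [-53.623, 20.546, 0.682, 0, -70.136, -16.507], TCP at [0.229, -0.635, 0.405] pointing down, gripper open.
Joint ranges: [-176.03, 176.03], [-82.01, 121.73], [-58.28, 71.71], [-173.87, 95.51], [-174.79, -0.11], [-173.66, 173.66]. Speed limits (degrees/s): [136.94, 136.94, 172.46, 180, 180, 180].

INTERFACE

Orientations are given as [roll, pitch, yaw] about the fixed x, y, z axes, in that order (R = Rz(yaw) Ry(pitch) Rx(roll)).
In Python, from plant import * gives the robot as it stands.
- The arm moves only by the shell command python3 -m handwheel 'ROWS'. ROWS is JSON, a list of rows, each a list of 7 numbers: the opening, from -1 (shut) to 1 (fully open), then the shift along the tool's x, y, z as a fraction of full scale, then the turn, a rotation vector about the tool's x, y, z as a fraction of full scale. A call has 1 to 5 rows; each row shifts and turns the commanded pose from where the row before left it, along the tool's axes as they then stand; what a row does not reach is not made up. Full scale, the value 1, is 0.025 m for a shift and 6 degrees for a turn. A row lasts 1/8 s, in which the tool goes at most 62.5 mm and 10.7 degrees, less where a joint would pass 70% of its speed; a pose out of reach is approached as far as the arm can. A call with a number of a shift or a turn outside -1 to 1 is refused whole. A call with a gripper value outside its range is refused whole. The fingers move at their own pace and stop on an object; the grip force is fixed at half the most. Time passes only in rows, so rows that do not move let the fingers close. It gives the time, the measured TCP pose, the force, the opening and the grip force at its end, in the units of the state.
- get_obs(): the state, without advancing time (a new reading comes with each control period).
- snapshot(name): name is "side" or "top" or "wrist"; returns a dict with "color" (420x560x3 uint8, red, green, blue), "fx", "fy", "cx", "cy" (pixels), "k1" (the pictures are not rectified: a ray, as slopes to the right and down, at radius r is drawn at 1 + k1 r^2 times it, then the intrinsics apply), "R" (3x3) and "t" (3): a world point X has camera coordinates R X + t; the wrist camera has in their place "tool_from_camera" (4x4, takes a point from camera to tool coordinates, whose origin is the TCP and whose axes are the flange's). Camera axes: x right, y down, z forward; pixel columns grow to the right and rows downward; lengths in m; the calibration is good to about 2 mm. A picture is of the moment at which its call begins: read the wrist's pose just before it. There is no depth.
- close_job(): hands the job in; it is judged then, once.
The state is a dict: "clock": time; "joint_pos": joint angles; "qvel": joint speeds; "tau": joint torques, N m; "tool_pos": TCP position; "orientation": TCP orientation; "force": force on the tool from outside, world axes, zero at the start; "moment": the same for the moment, N m; "opening": finger opening in m; "gripper_force": force on a finger pad.
Only numpy, scipy, OpenCV 4.12 (cv2) and the standard library are available. Lean on these libraries where they do the work, as an engineer would, in place of code of your own. Each camera call takes 0.05 s, during which the arm holds its last target. There are 200 camera calls.

TASK

The bench drill is switched off. Slide the wooden sandal sole on the drill's board, without lifting it, until the crossing of its pencil lines sits right under the point of the bit; then pull the feed handle down until the bit's point bears on the mark for a moment, and let the handle come all the way up again. Leave the sole lying there ready to drill and the other things where they are.

Things in the scene. Friction and masses are not known exactly. Their poses are not given: they have to be found in the camera images.
- drill: Dark grey bench drill, 408 high, fixed. Origin: at bench level, exactly below the bit's axis. z up; +y points from the bit back to the column (46 thick, axis 150 behind the bit); +x to the side of the feed handle. Head: x -52 to 52, y -48 to 280, z 205 to 370 (motor at the back down to 173). Ahead of it (y below -48) all is open above the board except the feed handle.
- board: Smooth plywood work board screwed on the drill's foot, 360 wide, 400 deep, 18 thick. Same axes as the drill; in the drill's frame it covers x -180 to 180, y -300 to 100 and its top is at z 46, 46 above the bench. This origin: under the board right below the bit, 28 above the bench. The waxed sole slides easily on it (friction about 0.2).
- quill: The drill's moving spindle with the chuck and bit; it does not spin. Origin on the bit's axis at bench level when up, sinking with it. Chuck 39 wide, its lower end 51 above the bit's point; the bit is 10 thick.
- bit_tip (a point): Point of the steel bit; with the handle up it stands 92 above the bench, 46 above the board, 24 above the top of the sole. It moves straight down, 25 mm per rad of the feed handle, 33 mm at most.
- feed (a joint): Three-spoke feed handle on the +x side of the drill head, in rad: 0 = fully up, where its return spring holds it; grows as the front spoke is pulled down; 1.32 at most. The bit meets the sole at about 0.96. Axis parallel to the drill's x, 265 above the bench over the drill's y = 0; spokes in the plane x 105. 1 to 3 N at the ball pull it down; let go, it springs back up.
- handle_ball (a point): Centre of the black ball (28 thick) on the end of the front spoke, 100 from the handle's axis. Handle up: the spoke points forward (drill -y) and 45 degrees upward, the ball 71 ahead of and 71 above the axis, 336 above the bench; at 0.96 rad 10 degrees below level. Push it down from above with the fingertips. The other two spokes point back and down.
- sole: Hardwood sandal sole on the board, no peg: 260 long, 100 wide at the ball of the foot (y 50), 74 at the waist (y -35), 78 at the heel (y -90), 22 thick, 0.3 kg, balanced near its origin. Origin: mid-length, underside; +y to the toe (tip y 130), heel end y -130, z up. Starts toe to the column. Fingertips grip its top better than the board does: press and drag it, or push its edges.
- mark (a point): The mark: crossing of two dark pencil lines (44 long, at right angles) on the sole's top face, at x -2, y 68, z 22 in the sole's frame.
- pencil: Flat red carpenter's pencil, 145 long, 6 thick, lying along the edge of the board on the handle's side (+x). Origin: middle, underside. Not to be moved.
- chuck_key: T-shaped steel chuck key, 65 by 62, 15 thick, lying on the board beside the head on the handle's side. Origin: under the middle of its cross bar. Not to be moved.
- toe_peg: Pale turned toe peg, 46 high, 27 wide at the top, standing on the board beside the head, on the side away from the handle. Origin: centre of its foot. Not to be moved.
- finished_sole: Finished sole, same shape as the other but 68 high with a pale toe peg standing on it, lying on the bench. Origin: middle of its length, underside. Not to be moved.
- hammer: Hammer, 260 long, lying on the bench, head about 100 wide. Not to be moved.
- try_square: Try square, wooden stock 120 long with a steel blade 160 long, lying on the bench. Origin: free end of the stock, underside. Not to be moved.

How it is judged:
By the outcome, as a careful person would: the job done as asked, in the order asked, and still so for the second after the job is handed in, with the robot touching nothing.
It also fails if it takes over 58 s, if anything falls off the work surface, if the arm or the gripper's body presses on something with over 40 N, if the wrist force passes 120 N, or if a joint passes its speed limit or range.

## Working session

There is one attempt and no reset: what is moved stays moved. The work goes in short steps, Python scripts to look and compute and a shell command to move; the robot and the scene stay as the last step left them, time stands still between calls to the robot, and variables do not carry over. Pictures are saved under pics/ and viewed, at most 10 in all, crops included, and the job is handed in when it is done.

```bash
mkdir -p pics; ls
python3 - <<'E'
from plant import *
import cv2,pickle
o=get_obs();print(o)
for n in("side","top"):
    s=snapshot(n);pickle.dump(s,open(f"pics/{n}0.pkl","wb"));cv2.imwrite(f"pics/{n}0.png",cv2.resize(s["color"][:,:,::-1],(800,600),interpolation=cv2.INTER_CUBIC))
    print(n,{k:v for k,v in s.items() if k!="color"})
E
```

```text
pics
{'clock': 0.0, 'joint_pos': array([-5.36260865e+01,  2.05917491e+01,  6.34267942e-01, -2.22760967e-02,
       -7.01349379e+01, -1.65088072e+01]), 'qvel': array([ 0.00013967, -0.07650963,  0.02338104, -0.00107104, -0.00560102,
       -0.04820313]), 'tau': array([ 8.41993005e-04, -5.82717955e+01,  2.93066114e+01,  6.99734107e+00,
        6.89045613e-03, -2.41413736e-04]), 'tool_pos': array([ 0.22933209, -0.63464345,  0.40371587]), 'orientation': array([ 1.79905440e+02, -6.18728527e-03, -1.60142475e+02]), 'force': array([-0.88220474, -0.15443913, -0.99489815]), 'moment': array([ 0.02592046, -0.0032019 , -0.05083942]), 'gripper_force': 0.0, 'opening': 0.08782110618637633}
side {'fx': 385.92116634656526, 'fy': 385.92116634656526, 'cx': 281.5627714693835, 'cy': 203.94239804634654, 'k1': 0.015504262918388271, 'R': array([[-0.81263768, -0.58228977, -0.02363537],
       [-0.32240961,  0.48299641, -0.81410473],
       [ 0.48546065, -0.65395191, -0.5802369 ]]), 't': array([0.33991688, 0.4009596 , 0.78531263])}
top {'fx': 458.9366303639915, 'fy': 458.9366303639915, 'cx': 281.1370169217401, 'cy': 211.0705371966435, 'k1': 0.051451362704261754, 'R': array([[ 0.02729587, -0.99955667,  0.01189153],
       [-0.99622598, -0.02818158, -0.08209499],
       [ 0.08239372, -0.00960579, -0.99655356]]), 't': array([-0.14807784,  0.50366605,  1.34872735])}
```

View pics/side0.png

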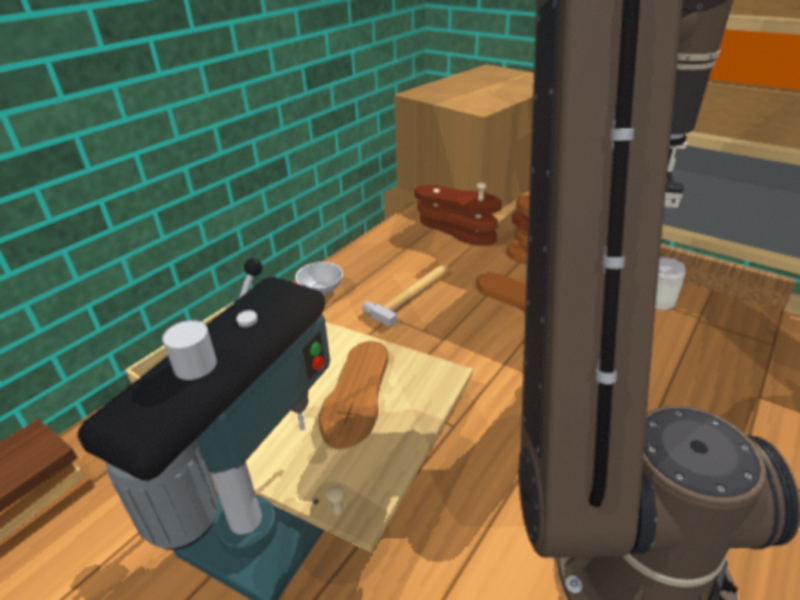

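View pics/top0.png

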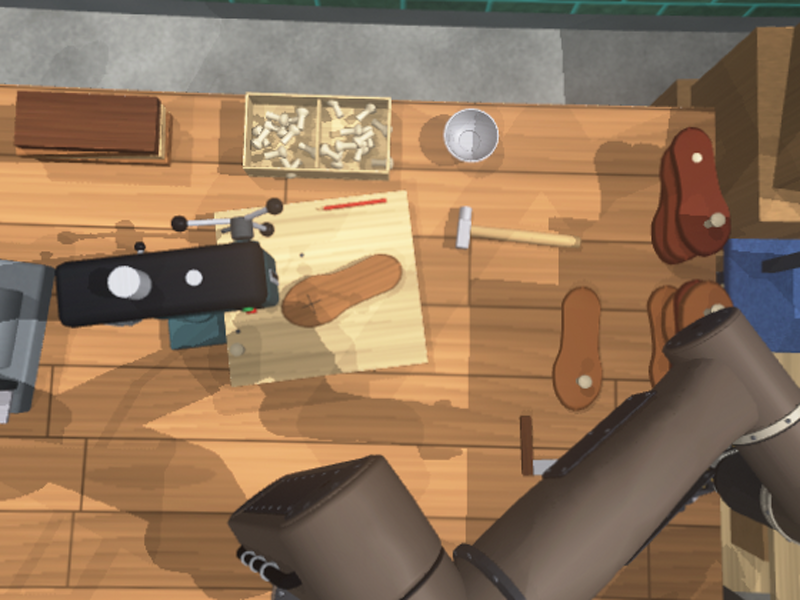

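```bash
cat > h.py <<'E'
import numpy as np,cv2,pickle
from scipy.optimize import least_squares
from scipy.spatial.transform import Rotation as Ro
def proj(s,X):
    c=np.atleast_2d(X)@s["R"].T+s["t"]; u=c[:,:2]/c[:,2:]; u=u*(1+s["k1"]*(u**2).sum(1,keepdims=True))
    return u*[s["fx"],s["fy"]]+[s["cx"],s["cy"]]
def ray(s,p):
    d=(np.array(p,float)-[s["cx"],s["cy"]])/[s["fx"],s["fy"]];u=d.copy()
    for _ in range(20):u=d/(1+s["k1"]*(u@u))
    return -s["R"].T@s["t"], s["R"].T@np.r_[u,1]
def atz(s,p,z):
    o,d=ray(s,p);return o+d*(z-o[2])/d[2]
def wrist(name=None):
    from plant import get_obs,snapshot
    o=get_obs();s=snapshot("wrist");T=np.array(s["tool_from_camera"])
    R=Ro.from_euler('xyz',o["orientation"],degrees=True).as_matrix()
    Rc=R@T[:3,:3];p=R@T[:3,3]+o["tool_pos"];s["R"]=Rc.T;s["t"]=-Rc.T@p
    if name:
        pickle.dump(s,open(f"pics/{name}.pkl","wb"));cv2.imwrite(f"pics/{name}.png",cv2.resize(s["color"][:,:,::-1],(800,600),interpolation=cv2.INTER_CUBIC))
    return s,o
def load(n): return pickle.load(open(f"pics/{n}.pkl","rb"))
def pose(p,X):
    c,s=np.cos(p[2]),np.sin(p[2]);X=np.atleast_2d(X)
    return np.c_[X[:,0]*c-X[:,1]*s+p[0],X[:,0]*s+X[:,1]*c+p[1],X[:,2]]
K=0.7
E
python3 - <<'E'
from h import *
t=load("top0");s=load("side0")
L=[(t,(407,191),(.18,-.3,.046)),(t,(427,362),(-.18,-.3,.046)),(t,(231,386),(-.18,.1,.046)),(t,(275,206),(.105,-.071,.336)),
(s,(472,372),(-.18,-.3,.046)),(s,(372,550),(-.18,.1,.046)),(s,(302,429),(0,0,.092)),(s,(253,267),(.105,-.071,.336))]
f=lambda p:np.concatenate([(proj(c,pose(p,X))[0]-np.array(u)*K) for c,u,X in L])
r=least_squares(f,[.6,.2,0]);print(r.x,np.degrees(r.x[2]));print(r.fun.reshape(-1,2).round(1))
print("bit",pose(r.x,(0,0,.092)),"ball",pose(r.x,(.105,-.071,.336)))
M=[atz(t,np.array((310,303))*K,.068),atz(s,np.array((348,410))*K,.068)];print(M)
for u in [(310,303),(283,302),(402,263),(305,327),(375,255),(390,285)]: # sole outline
    X=atz(t,np.array(u)*K,.068);c,sn=np.cos(r.x[2]),np.sin(r.x[2]);d=X-[*r.x[:2],0];print(u,X.round(3),"drill",(c*d[0]+sn*d[1]).round(3),(-sn*d[0]+c*d[1]).round(3))
E
```

```text
[0.51611799 0.13537728 0.14435016] 8.270655073981986
[[-1.  -0.4]
 [-0.5  0.8]
 [-1.1  0.5]
 [-0.9  0.3]
 [ 1.2 -2.1]
 [-1.5 -2.3]
 [ 0.8  0.9]
 [ 0.6  0.1]]
bit [[0.51611799 0.13537728 0.092     ]] ball [[0.63023925 0.08021989 0.336     ]]
[array([0.49556274, 0.05074929, 0.068     ]), array([0.49994479, 0.04515476, 0.068     ])]
(310, 303) [0.496 0.051 0.068] drill -0.033 -0.081
(283, 302) [0.496 0.105 0.068] drill -0.024 -0.027
(402, 263) [ 0.582 -0.132  0.068] drill 0.027 -0.274
(305, 327) [0.447 0.059 0.068] drill -0.079 -0.066
(375, 255) [ 0.597 -0.077  0.068] drill 0.049 -0.222
(390, 285) [ 0.537 -0.109  0.068] drill -0.015 -0.245
```

```bash
for i in 1 2 3 4; do python3 -m handwheel '[[1,-0.95,0.82,0,0,0,0],[1,-0.95,0.82,0,0,0,0],[1,-0.95,0.82,0,0,0,0],[1,-0.95,0.82,0,0,0,0],[1,-0.95,0.82,0,0,0,0]]' | tail -3; done
for i in 1 2 3; do python3 -m handwheel '[[1,0,0,0,0,0,-1],[1,0,0,0,0,0,-1],[1,0,0,0,0,0,-1],[1,0,0,0,0,0,-1],[1,0,0,0,0,0,-1]]'|tail -3; done
python3 - <<'E'
from h import *
s,o=wrist("w1");print(o);print(s["tool_from_camera"],s["fx"],s["k1"])
E
```

```text
force: [1.1, -0.0, -0.3]
opening: 0.0874
gripper_force: 0.0
force: [0.1, 0.0, 0.1]
opening: 0.0882
gripper_force: 0.0
force: [0.0, -0.3, -0.4]
opening: 0.0876
gripper_force: 0.0
force: [-0.2, 0.2, -0.4]
opening: 0.0877
gripper_force: 0.0
force: [0.2, 0.4, -0.5]
opening: 0.0878
gripper_force: 0.0
force: [0.2, 1.0, 0.0]
opening: 0.0878
gripper_force: 0.0
force: [0.0, -0.2, -0.0]
opening: 0.0877
gripper_force: 0.0
{'clock': 4.475, 'joint_pos': array([ 1.13621199e+01,  8.22466819e+00, -1.59634531e+01, -1.20479016e-02,
       -6.58554638e+01,  8.70568746e+00]), 'qvel': array([-3.23446977e-02, -1.21911015e-01, -6.50523931e-03,  1.54991464e-02,
        2.03884382e-02,  4.76731193e+01]), 'tau': array([ 3.49411355e-03, -4.02658653e+01,  2.84787208e+01,  6.77683488e+00,
        4.47257026e-02, -1.38438608e+00]), 'tool_pos': array([ 0.53659891, -0.08776679,  0.40428201]), 'orientation': array([ 1.79958580e+02,  1.74606069e-02, -6.99371312e+01]), 'force': array([ 0.0356319 , -0.17110558, -0.04074828]), 'moment': array([ 0.04597366,  0.07484821, -0.04992878]), 'gripper_force': 0.0, 'opening': 0.08770893714183438}
[[ 4.26984256e-04 -9.56141552e-01 -2.92904678e-01  7.87951955e-02]
 [ 9.99999806e-01  2.75182559e-04  5.59467655e-04  5.78271843e-04]
 [-4.54328013e-04 -2.92904860e-01  9.56141484e-01  2.04231800e-02]
 [ 0.00000000e+00  0.00000000e+00  0.00000000e+00  1.00000000e+00]] 297.20903861448915 -0.05145479611648266
```

View pics/w1.png

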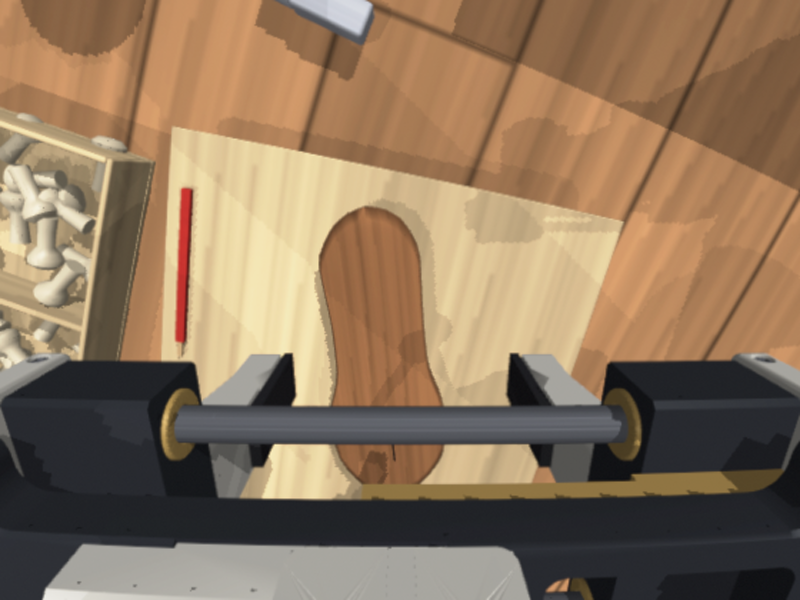

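Run:
```python
from h import *
w=load("w1");t=load("top0");s=load("side0")
for u in [(320,262),(418,262),(337,360),(427,345),(368,206),(394,452)]:print(u,atz(w,np.array(u)*K,.068).round(4))
# fit sole outline polygon? segment sole in wrist picture
hsv=cv2.cvtColor(w["color"],cv2.COLOR_RGB2HSV)
m=((hsv[:,:,0]<14)&(hsv[:,:,1]>110)&(hsv[:,:,2]<190)).astype(np.uint8)
for v in range(150,280,10):
    r=np.where(m[v,215:320])[0]
    if len(r)>20:
        a=atz(w,(r[0]+215,v),.068);b=atz(w,(r[-1]+215,v),.068);print(v,r[0]+215,r[-1]+215,((a+b)/2).round(4),np.linalg.norm(a-b).round(4))
# mark crops
for n,c,sc in(("top0",t,(310,303)),("side0",s,(325,415))):
    x,y=np.array(sc)*K
    x,y=int(x),int(y);im=c["color"][y-25:y+25,x-33:x+33,::-1];cv2.imwrite(f"pics/{n}c.png",cv2.resize(im,None,fx=6,fy=8 if 0 else 6,interpolation=cv2.INTER_CUBIC));print(n,x-33,y-25)
a=cv2.imread("pics/top0c.png");b=cv2.imread("pics/side0c.png");cv2.imwrite("pics/marks.png",np.hstack([a,b]))
```

```text
(320, 262) [ 0.5978 -0.0802  0.068 ]
(418, 262) [ 0.528  -0.1056  0.068 ]
(337, 360) [ 0.5612 -0.0073  0.068 ]
(427, 345) [ 0.4972 -0.0447  0.068 ]
(368, 206) [ 0.577 -0.132  0.068]
(394, 452) [0.4876 0.0601 0.068 ]
150 243 274 [ 0.5742 -0.1266  0.068 ] 0.0325
160 233 284 [ 0.5708 -0.1168  0.068 ] 0.054
170 228 290 [ 0.5669 -0.1069  0.068 ] 0.0662
180 224 292 [ 0.5644 -0.0963  0.068 ] 0.0733
190 224 293 [ 0.5603 -0.086   0.068 ] 0.0751
200 226 293 [ 0.5557 -0.0758  0.068 ] 0.0737
210 229 294 [ 0.5498 -0.0657  0.068 ] 0.0722
220 231 295 [ 0.5444 -0.0552  0.068 ] 0.0718
230 233 295 [ 0.5395 -0.0442  0.068 ] 0.0703
240 234 296 [ 0.5344 -0.0331  0.068 ] 0.0711
250 235 297 [ 0.5292 -0.0217  0.068 ] 0.0719
260 236 300 [ 0.5228 -0.0104  0.068 ] 0.075
270 235 304 [0.5167 0.0014 0.068 ] 0.0819
top0 184 187
side0 194 265
```

View pics/marks.png

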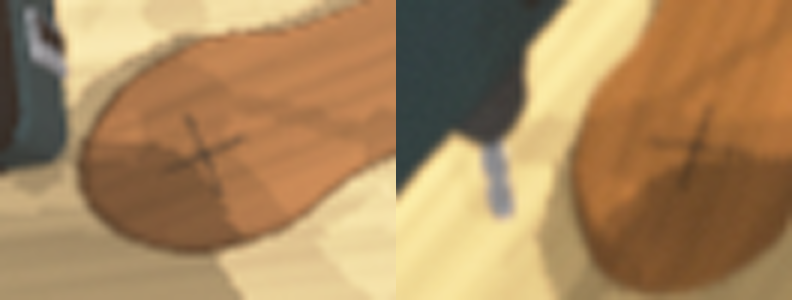

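```bash
python3 -m handwheel '[[1,0,0,0,0,0,-0.67],[1,-0.14,-0.85,0,0,0,0],[1,0,0,1,0,0,0],[1,0,0,1,0,0,0],[1,0,0,1,0,0,0]]'|tail -6
python3 -m handwheel '[[1,0,0,1,0,0,0],[1,0,0,1,0,0,0],[1,0,0,0.6,0,0,0],[1,0,0,0,0,0,0]]'
python3 - <<'E'
from h import *
s,o=wrist("w2");print(o["tool_pos"],o["orientation"],o["force"])
E
```

```text
clock: 5.15
tool_pos: [0.5555, -0.0754, 0.3286]
orientation: [180.0, 0.0, -66.2]
force: [0.5, -0.3, 0.1]
opening: 0.0878
gripper_force: 0.0
clock: 5.65
tool_pos: [0.5549, -0.0758, 0.2636]
orientation: [179.9, 0.0, -66.2]
force: [-0.3, 0.0, -0.1]
opening: 0.0878
gripper_force: 0.0
[ 0.55487964 -0.07575467  0.26356063] [ 1.79869138e+02  2.82739996e-02 -6.61519243e+01] [-0.31172455  0.00709676 -0.09205719]
```

View pics/w2.png

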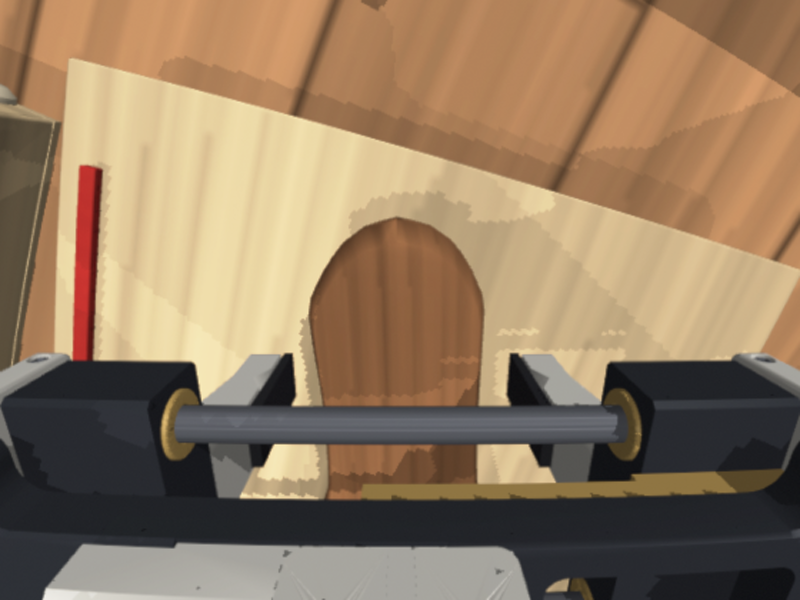

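The picture shows the heel centred (columns 311–483) between the fingers (294, 510) and aligned with the tool. I'll go down and grip.

```bash
python3 -m handwheel '[[1,0,0,0.7,0,0,0],[1,0,0,0.6,0,0,0],[1,0,0,0,0,0,0]]'|tail -6
python3 -m handwheel '[[0,0,0,0,0,0,0],[-1,0,0,0,0,0,0],[-1,0,0,0,0,0,0],[-1,0,0,0,0,0,0],[-1,0,0,0,0,0,0]]'
python3 - <<'E'
from plant import *
from h import *
s=snapshot("side");pickle.dump(s,open("pics/side1.pkl","wb"))
im=s["color"][265:340,194:294,::-1];cv2.imwrite("pics/side1.png",cv2.resize(im,None,fx=6,fy=6,interpolation=cv2.INTER_CUBIC))
o=get_obs();print(o["tool_pos"],o["orientation"],o["force"],o["opening"],o["gripper_force"])
w=load("w2")
for a in [((311,305),(483,305))]:
    p=[atz(w,np.array(u)*K,.068) for u in a];print(p,np.linalg.norm(p[0]-p[1]))
t=load("top0");s0=load("side0")
print(atz(t,(217.6,212.1),.068),atz(s0,(243.6,289.4),.068),"bit",atz(s0,(211.4,300.3),.092))
E
```

```text
clock: 6.08
tool_pos: [0.5546, -0.076, 0.2316]
orientation: [179.9, 0.0, -66.1]
force: [-0.1, -0.5, 1.2]
opening: 0.0876
gripper_force: 0.0
clock: 6.7
tool_pos: [0.5551, -0.0759, 0.2328]
orientation: [-179.9, -0.0, -66.1]
force: [-0.7, -0.1, 6.4]
opening: 0.0768
gripper_force: 29.9
[ 0.5551071  -0.0759174   0.23284876] [-1.79937022e+02 -2.78336421e-02 -6.60944074e+01] [-0.49537133  0.10416444  5.81162783] 0.07669737409449803 29.919485362479463
[array([ 0.59898544, -0.08226768,  0.068     ]), array([ 0.53083266, -0.1123614 ,  0.068     ])] 0.0745012272483119
[0.49561127 0.04903038 0.068     ] [0.4948664  0.05115675 0.068     ] bit [0.51955161 0.13437322 0.092     ]
```

View pics/side1.png

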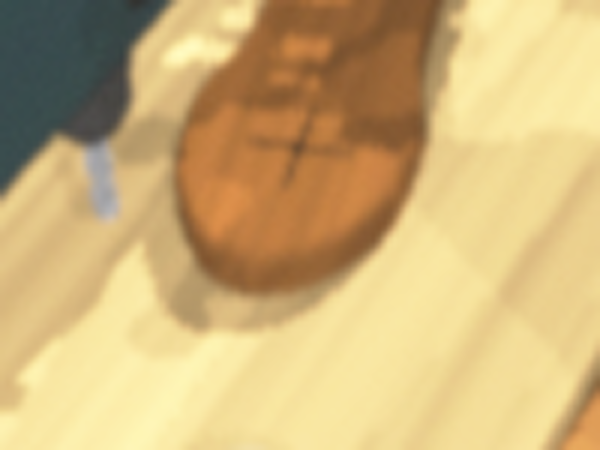

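```bash
python3 -m handwheel '[[-1,-0.2,-0.16,0,0,0,0],[-1,-0.5,-0.4,0,0,0,0],[-1,-0.6,-0.5,0,0,0,0],[-1,-0.6,-0.5,0,0,0,0],[-1,-0.5,-0.4,0,0,0,0]]'|tail -6
python3 -m handwheel '[[-1,-0.3,-0.23,0,0,0,0],[-1,0,0,0,0,0,0],[-1,0,0,0,0,0,0]]'
python3 - <<'E'
from plant import *
from h import *
s=snapshot("side");pickle.dump(s,open("pics/side2.pkl","wb"))
im=s["color"][255:330,160:260,::-1];cv2.imwrite("pics/side2.png",cv2.resize(im,None,fx=8,fy=8,interpolation=cv2.INTER_CUBIC))
o=get_obs();print(o["tool_pos"],o["orientation"],o["force"])
for b in [(.516,.1354,.068),(.5196,.1344,.068)]: print(proj(s,b))
E
```

```text
clock: 7.38
tool_pos: [0.5758, -0.0007, 0.2328]
orientation: [-180.0, -0.0, -66.1]
force: [0.0, -1.7, 5.6]
opening: 0.0767
gripper_force: 29.9
clock: 7.75
tool_pos: [0.578, 0.0084, 0.2328]
orientation: [-179.9, -0.0, -66.1]
force: [0.3, 1.2, 5.2]
opening: 0.0765
gripper_force: 29.9
[0.57803661 0.00831103 0.23284661] [-1.79902592e+02 -1.62551373e-02 -6.60815737e+01] [0.70983938 1.64615236 4.61781466]
[[213.49788321 308.10684825]]
[[212.68302206 307.13302407]]
```

View pics/side2.png

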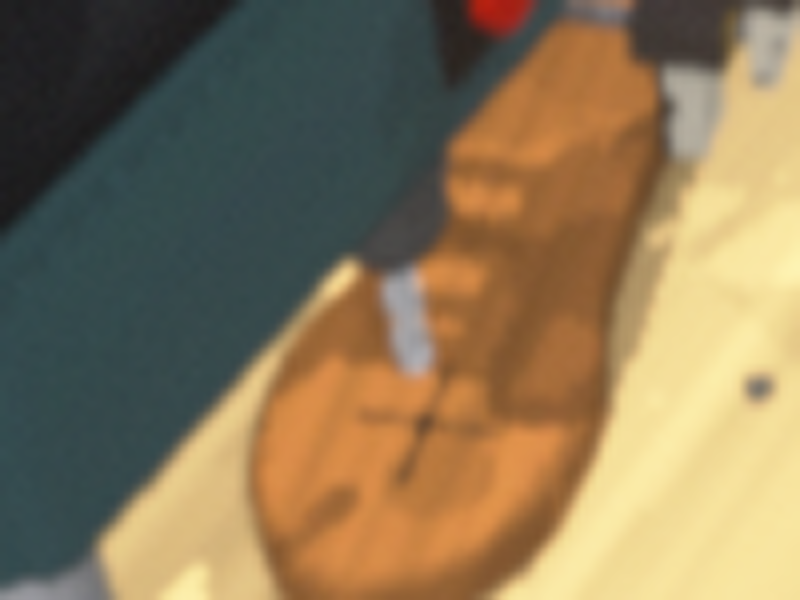

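Run:
```python
from h import *
s=load("side2")
m=atz(s,(212.7,307.5),.068)
for u in [(211.4,301.6),(211.4,300.9)]:
    b=atz(s,u,.092);print(m,b,b-m)
# subpixel bit: axis check
for z in (.092,.110): print(proj(s,[*b[:2],z]))
o=np.array([.57804,.0083,.2328])
# plan of a tilted look: TCP pose candidates
w=load("w2");
from plant import snapshot
T=np.array(w["tool_from_camera"])
R0=Ro.from_euler('xyz',[180,0,-66.1],degrees=True)
for th in(30,40,50):
  R=(R0*Ro.from_rotvec([0,-np.radians(th),0])).as_matrix()
  for back in(.06,.1,.14):
    tip=o+[0,0,-.178]+R0.as_matrix()[:,0]*back+[0,0,.06];tcp=tip-R[:,2]*.178
    Rc=R@T[:3,:3];w["R"]=Rc.T;w["t"]=-Rc.T@(R@T[:3,3]+tcp)
    print(th,back,tcp.round(3),(proj(w,[[.518,.135,.068],[.518,.135,.092]])/K).round())
```

```text
[0.51880707 0.135165   0.068     ] [0.51684969 0.13715969 0.092     ] [-0.00195738  0.00199469  0.024     ]
[0.51880707 0.135165   0.068     ] [0.5183022  0.13566174 0.092     ] [-0.00050487  0.00049674  0.024     ]
[[211.4 300.9]]
[[210.39174018 295.63291467]]
30 0.06 [ 0.638 -0.128  0.269] [[404. 459.]
 [404. 489.]]
30 0.1 [ 0.655 -0.164  0.269] [[404. 477.]
 [404. 505.]]
30 0.14 [ 0.671 -0.201  0.269] [[403. 492.]
 [404. 518.]]
40 0.06 [ 0.649 -0.151  0.251] [[404. 416.]
 [404. 444.]]
40 0.1 [ 0.665 -0.188  0.251] [[404. 429.]
 [404. 455.]]
40 0.14 [ 0.681 -0.224  0.251] [[403. 441.]
 [403. 465.]]
50 0.06 [ 0.658 -0.171  0.229] [[404. 375.]
 [404. 402.]]
50 0.1 [ 0.674 -0.208  0.229] [[403. 384.]
 [404. 409.]]
50 0.14 [ 0.69  -0.244  0.229] [[403. 392.]
 [403. 415.]]
```

```bash
python3 -m handwheel '[[-1,-0.05,0.02,0,0,0,0],[-1,0,0,0,0,0,0],[1,0,0,0,0,0,0],[1,0,0,0,0,0,0],[1,0,0,0,0,0,0]]'|tail -6
python3 -m handwheel '[[1,0,0,0,0,0,0],[1,0,0,-0.6,0,0,0],[1,0,0,-0.9,0,0,0],[1,1,0,0,0,0,0],[1,1,0,0,0,0,0]]'|tail -6
python3 -m handwheel '[[1,1,0,0,0,0,0],[1,1,0,0,0,0,0],[1,1,0,0,0,0,0],[1,1,0,0,0,0,0],[1,1,0,0,0,0,0]]'|tail -6
python3 -m handwheel '[[1,1,0,0,0,0,0],[1,0.7,0,0,0,0,0],[1,0,0,0,0,-1,0],[1,0,0,0,0,-1,0],[1,0,0,0,0,-1,0]]'|tail -6
python3 -m handwheel '[[1,0,0,0,0,-1,0],[1,0,0,0,0,-1,0],[1,0,0,0,0,-1,0],[1,0,0,0,0,-1,0],[1,0,0,0,0,-1,0]]'|tail -6
python3 - <<'E'
from plant import *
from h import *
w,o=wrist("w3");print(o["tool_pos"],o["orientation"],o["force"],(proj(w,[[.518,.135,.068],[.518,.135,.092]])/K).round())
s=snapshot("side");pickle.dump(s,open("pics/side3.pkl","wb"))
a=cv2.resize(s["color"][265:325,180:240,::-1],(400,400),interpolation=cv2.INTER_CUBIC)
x,y=proj(w,[.518,.135,.075])[0].astype(int);print(x-30,y-30)
b=cv2.resize(w["color"][y-30:y+30,x-30:x+30,::-1],(400,400),interpolation=cv2.INTER_CUBIC)
cv2.imwrite("pics/c3.png",np.hstack([a,b]))
E
```

```text
clock: 8.43
tool_pos: [0.5763, 0.0086, 0.232]
orientation: [180.0, 0.0, -66.1]
force: [0.5, -0.5, 1.2]
opening: 0.0875
gripper_force: 0.0
clock: 9.05
tool_pos: [0.5972, -0.0367, 0.2711]
orientation: [-179.9, -0.0, -66.0]
force: [-0.0, 0.1, -0.3]
opening: 0.0875
gripper_force: 0.0
clock: 9.68
tool_pos: [0.6479, -0.1515, 0.2706]
orientation: [-180.0, -0.0, -66.1]
force: [-0.3, 0.6, 0.0]
opening: 0.0878
gripper_force: 0.0
clock: 10.3
tool_pos: [0.6649, -0.19, 0.2701]
orientation: [-180.0, 18.2, -66.0]
force: [-0.4, 0.2, -0.4]
opening: 0.0875
gripper_force: 0.0
clock: 10.92
tool_pos: [0.6649, -0.1902, 0.2698]
orientation: [-179.9, 48.2, -66.0]
force: [0.3, 0.5, -0.0]
opening: 0.0874
gripper_force: 0.0
[ 0.66485416 -0.19021458  0.26984605] [-179.94965249   48.19317207  -66.03297279] [ 0.28243106  0.45183157 -0.01277431] [[402. 352.]
 [402. 376.]]
251 221
```

View pics/c3.png

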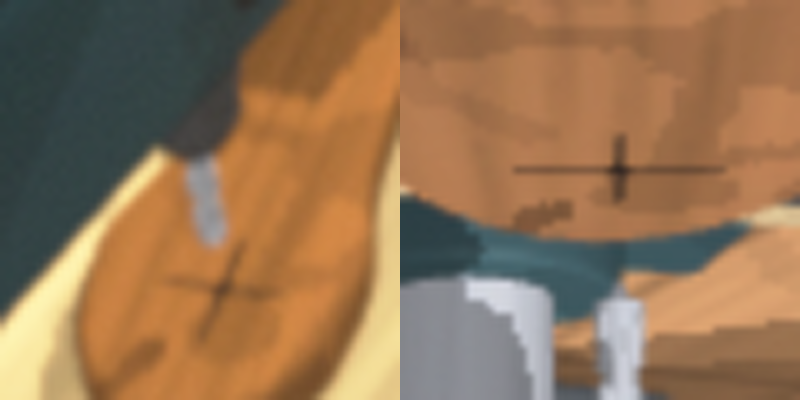

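Run:
```python
from h import *
import json
s=load("side3");w=load("w3")
ms,bs=(213.0,308.1),(211.8,301.6);mw,bw=(283.6,246.1),(283.7,263.6)
print("side",atz(s,ms,.068),atz(s,bs,.092));print("wrist",atz(w,mw,.068),atz(w,bw,.092))
def tri(a,b):
    r=least_squares(lambda X:np.r_[proj(s,X)[0]-a,proj(w,X)[0]-b],[.518,.135,.08]);return r.x,r.fun.round(2)
print(tri(ms,mw),tri(bs,bw))
```

```text
side [0.51698375 0.1360494  0.068     ] [0.51608275 0.13663513 0.092     ]
wrist [0.51579663 0.13322138 0.068     ] [0.51456744 0.13582963 0.092     ]
(array([0.51548476, 0.13530158, 0.06754126]), array([ 0.71,  0.21, -0.42,  0.14])) (array([0.51477097, 0.1363424 , 0.0920413 ]), array([ 0.5 ,  0.16, -0.29,  0.1 ]))
```

Mark and bit line up to about 1.5 mm. In the wrist view the mark is at (620,170) and the point at (621,287), so the residual is along the sole. I'll regrip and make one small correction.

```bash
python3 -m handwheel '[[1,0,0,0,0,1,0],[1,0,0,0,0,1,0],[1,0,0,0,0,1,0],[1,0,0,0,0,1,0],[1,0,0,0,0,1,0]]'|tail -6
python3 -m handwheel '[[1,0,0,0,0,1,0],[1,0,0,0,0,1,0],[1,0,0,0,0,1,0],[1,-0.7,0,0,0,0,0],[1,-1,0,0,0,0,0]]'|tail -6
python3 -m handwheel '[[1,-1,0,0,0,0,0],[1,-1,0,0,0,0,0],[1,-1,0,0,0,0,0],[1,-1,0,0,0,0,0],[1,-1,0,0,0,0,0]]'|tail -6
python3 -m handwheel '[[1,-1,0,0,0,0,0],[1,-1,0,0,0,0,0],[1,0,0,0,0,0,0],[1,0,0,0.9,0,0,0],[1,0,0,0.6,0,0,0]]'|tail -6
python3 -m handwheel '[[-1,0,0,0,0,0,0],[-1,0,0,0,0,0,0],[-1,0,0,0,0,0,0],[-1,-0.06,0.01,0,0,0,0],[-1,0,0,0,0,0,0]]'|tail -6
python3 -m handwheel '[[1,0,0,0,0,0,0],[1,0,0,0,0,0,0],[1,0,0,0,0,0,0],[1,0,0,-0.6,0,0,0],[1,0,0,-1,0,0,0]]'|tail -6
python3 - <<'E'
from plant import *
from h import *
s=snapshot("side");pickle.dump(s,open("pics/side4.pkl","wb"))
E
```

```text
clock: 11.65
tool_pos: [0.6651, -0.1898, 0.2706]
orientation: [-179.9, 17.6, -66.0]
force: [-0.0, -0.2, -0.3]
opening: 0.0878
gripper_force: 0.0
clock: 12.28
tool_pos: [0.6469, -0.1498, 0.2699]
orientation: [-180.0, 0.1, -66.1]
force: [0.6, 0.1, -0.3]
opening: 0.0876
gripper_force: 0.0
clock: 12.9
tool_pos: [0.596, -0.0352, 0.27]
orientation: [-180.0, 0.1, -66.1]
force: [-0.8, 0.1, -0.7]
opening: 0.0873
gripper_force: 0.0
clock: 13.52
tool_pos: [0.5764, 0.0088, 0.2317]
orientation: [-180.0, 0.0, -66.1]
force: [0.1, 0.2, 0.5]
opening: 0.0878
gripper_force: 0.0
clock: 14.15
tool_pos: [0.5761, 0.0091, 0.2327]
orientation: [-179.9, 0.0, -66.2]
force: [0.7, 0.2, -2.0]
opening: 0.0765
gripper_force: 29.9
clock: 14.78
tool_pos: [0.5749, 0.012, 0.2723]
orientation: [179.8, 0.0, -65.9]
force: [0.1, -0.5, -0.0]
opening: 0.0876
gripper_force: 0.0
```

```bash
python3 -m handwheel '[[1,1,0,0,0,0,0],[1,1,0,0,0,0,0],[1,1,0,0,0,0,0],[1,1,0,0,0,0,0],[-1,0,0,0,0,0,1]]'|tail -6
python3 -m handwheel '[[-1,0,0,-1,0,0,1],[-1,0,0,-1,0,0,0.63],[-1,0,0,-1,0,0,0],[-1,0,0,-1,0,0,0],[-1,0,0,-1,0,0,0]]'|tail -6
python3 -m handwheel '[[-1,0,0,-1,0,0,0],[-1,0,0,-1,0,0,0],[-1,0,0,-1,0,0,0],[-1,0,0,-1,0,0,0],[-1,0,0,-1,0,0,0]]'|tail -6
python3 -m handwheel '[[-1,0,0,-1,0,0,0],[-1,0,0,0,0,0,0],[-1,0,0,0,0,0,0]]'|tail -6
python3 - <<'E'
from plant import *
from h import *
from plant import snapshot
s=snapshot("side");w=load("w3")
im=np.hstack([cv2.resize(s["color"][265:325,180:240,::-1],(400,400),interpolation=cv2.INTER_CUBIC),cv2.resize(s["color"][165:225,140:200,::-1],(400,400),interpolation=cv2.INTER_CUBIC)]);cv2.imwrite("pics/c5.png",im)
print(proj(s,[.629,.0811,.336]),proj(load("top0"),[.629,.0811,.336])/K)
E
```

```text
clock: 15.45
tool_pos: [0.6167, -0.0798, 0.2727]
orientation: [180.0, -0.0, -72.0]
force: [0.3, 0.2, 0.2]
opening: 0.0824
gripper_force: 0.0
clock: 16.08
tool_pos: [0.6159, -0.0783, 0.3988]
orientation: [-180.0, -0.0, -81.6]
force: [0.1, -0.7, 0.1]
opening: 0.0334
gripper_force: 0.0
clock: 16.7
tool_pos: [0.6157, -0.0784, 0.5238]
orientation: [-180.0, -0.0, -81.6]
force: [0.9, 0.3, -0.3]
opening: 0.0004
gripper_force: 0.0
clock: 17.08
tool_pos: [0.6159, -0.0794, 0.5471]
orientation: [180.0, 0.0, -81.7]
force: [0.6, 0.0, -0.2]
opening: 0.0004
gripper_force: 0.0
[[177.75986626 187.34280644]] [[273.19649462 207.15572211]]
```

View pics/c5.png

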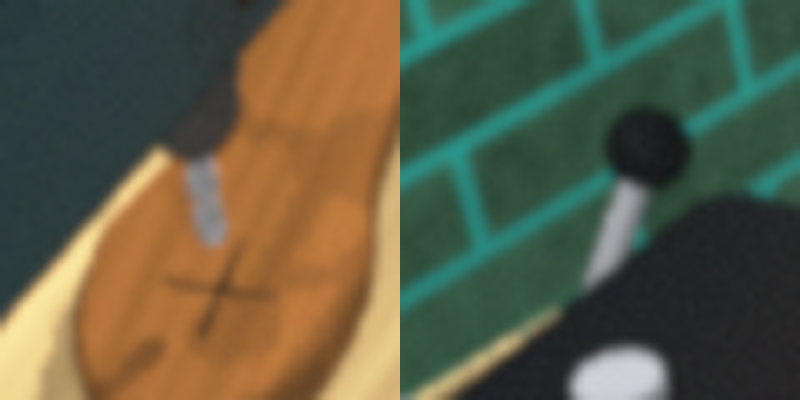

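```bash
python3 -m handwheel '[[-1,-0.86,-0.23,0,0,0,0],[-1,-0.86,-0.23,0,0,0,0],[-1,-0.86,-0.23,0,0,0,0],[-1,-0.86,-0.23,0,0,0,0],[-1,-0.86,-0.23,0,0,0,0]]'|tail -6
python3 -m handwheel '[[-1,-0.86,-0.23,0,0,0,0],[-1,-0.86,-0.23,0,0,0,0],[-1,0,0,0.3,0,0,0],[-1,0,0,0.3,0,0,0],[-1,0,0,0,0,0,0]]'
python3 -m handwheel '[[-1,0,0,0.16,0,0,0],[-1,0.05,0,0.1,0,0,0],[-1,0,0,0,0,0,0]]'
python3 - <<'E'
from plant import *
from h import *
s=snapshot("side");im=s["color"][120:330,120:400,::-1];cv2.imwrite("pics/c6.png",cv2.resize(im,(800,600),interpolation=cv2.INTER_CUBIC))
E
```

```text
clock: 17.75
tool_pos: [0.6297, 0.031, 0.5471]
orientation: [180.0, 0.0, -81.9]
force: [0.4, -0.5, -0.3]
opening: 0.0003
gripper_force: 0.0
clock: 18.38
tool_pos: [0.6347, 0.0729, 0.5312]
orientation: [179.9, -0.0, -81.9]
force: [-0.6, 0.2, -0.5]
opening: 0.0006
gripper_force: 0.0
clock: 18.75
tool_pos: [0.635, 0.0714, 0.5264]
orientation: [-179.9, -0.0, -81.9]
force: [-0.0, -2.2, 4.4]
opening: 0.0004
gripper_force: 2.1
```

View pics/c6.png

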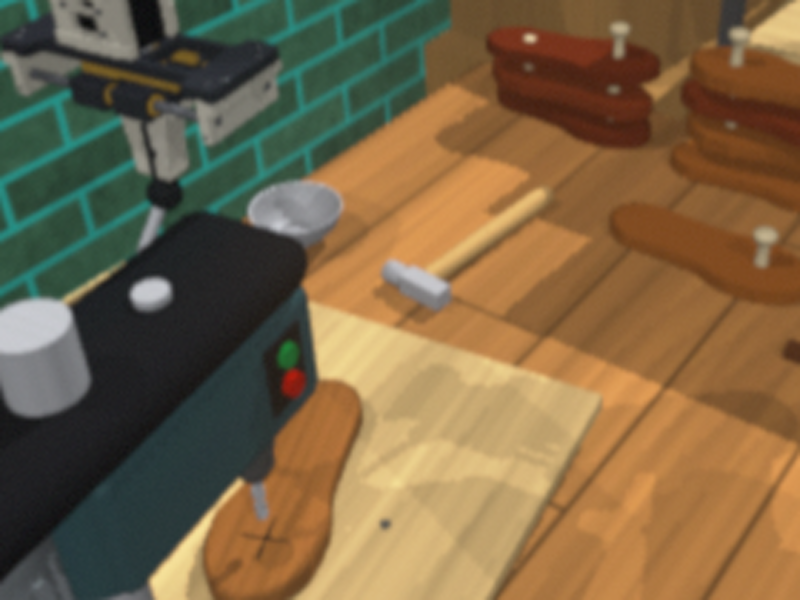

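Fingertips on the ball, handle just starting to load. I'll follow the arc down.

```bash
python3 -m handwheel '[[-1,0.2,0,0.28,0,0,0],[-1,0.21,0,0.31,0,0,0],[-1,0.2,0,0.33,0,0,0],[-1,0.17,0,0.34,0,0,0],[-1,0.13,0,0.36,0,0,0]]'
python3 -m handwheel '[[-1,0.1,0,0.37,0,0,0],[-1,0.06,0,0.38,0,0,0],[-1,0.02,0,0.38,0,0,0]]'
python3 - <<'E'
from plant import *
from h import *
s=snapshot("side");cv2.imwrite("pics/c7.png",cv2.resize(s["color"][120:330,120:400,::-1],(800,600),interpolation=cv2.INTER_CUBIC))
E
```

```text
clock: 19.42
tool_pos: [0.6385, 0.0487, 0.4861]
orientation: [-179.9, -0.1, -81.9]
force: [1.9, -4.6, 4.1]
opening: 0.0003
gripper_force: 2.3
clock: 19.8
tool_pos: [0.6388, 0.0452, 0.4561]
orientation: [180.0, 0.0, -81.9]
force: [1.3, -3.1, 3.3]
opening: 0.0004
gripper_force: 1.8
```

```bash
python3 -m handwheel '[[-1,0,0,0.2,0,0,0],[-1,-0.01,0,0.2,0,0,0],[-1,-0.02,0,0.15,0,0,0],[-1,0,0,0,0,0,0]]'
python3 -m handwheel '[[-1,-0.02,0,0.1,0,0,0],[-1,0,0,0.1,0,0,0],[-1,0,0,0,0,0,0]]'
python3 - <<'E'
from plant import *
from h import *
s=snapshot("side");pickle.dump(s,open("pics/side7.pkl","wb"))
E
```

```text
clock: 20.35
tool_pos: [0.6387, 0.0461, 0.4427]
orientation: [180.0, 0.0, -81.9]
force: [-0.4, -0.8, 2.4]
opening: 0.0003
gripper_force: 1.2
clock: 20.72
tool_pos: [0.6387, 0.0465, 0.438]
orientation: [-180.0, 0.0, -81.9]
force: [-0.7, -1.1, 2.1]
opening: 0.0005
gripper_force: 1.3
```

```bash
python3 -m handwheel '[[-1,0,0,0.08,0,0,0],[-1,0,0,0,0,0,0]]'|grep -E "tool_pos|force"
python3 -m handwheel '[[-1,-0.01,0,0.08,0,0,0],[-1,0,0,0,0,0,0]]'|grep -E "tool_pos|force"
python3 -m handwheel '[[-1,-0.01,0,0.08,0,0,0],[-1,0,0,0,0,0,0]]'|grep -E "tool_pos|force"
python3 - <<'E'
from plant import *
from h import *
s=snapshot("side");pickle.dump(s,open("pics/side8.pkl","wb"))
E
```

```text
tool_pos: [0.6387, 0.0465, 0.4362]
force: [-1.0, -0.2, 4.5]
gripper_force: 1.7
tool_pos: [0.6386, 0.0467, 0.4343]
force: [-0.8, -0.7, 3.9]
gripper_force: 2.3
tool_pos: [0.6386, 0.0469, 0.4325]
force: [-1.1, -1.2, 6.0]
gripper_force: 2.8
```

```bash
python3 -m handwheel '[[-1,-0.01,0,0.08,0,0,0],[-1,0,0,0,0,0,0]]'|grep -E "tool_pos|force"
python3 -m handwheel '[[-1,-0.01,0,0.08,0,0,0],[-1,0,0,0,0,0,0]]'|grep -E "tool_pos|force"
python3 - <<'E'
from plant import *
from h import *
s=snapshot("side");pickle.dump(s,open("pics/side9.pkl","wb"))
# metallic (blue-ish, bright) bit pixels; lowest pixel rows along bit axis
for n in("side4","side7","side8","side9"):
    c=load(n)["color"].astype(int)[288:316,200:226]
    m=(c[:,:,2]>=c[:,:,0]-5)&(c.sum(2)>330)
    n_,l,st,ce=cv2.connectedComponentsWithStats(m.astype(np.uint8))
    print(n,[(st[i].tolist(),(ce[i]+[200,288]).round(1).tolist()) for i in range(1,n_) if st[i,4]>6])
c=s["color"].astype(int)
print((c[300:314,208:219,2]-c[300:314,208:219,0]))
print(c[300:314,208:219].sum(2))
E
```

```text
tool_pos: [0.6385, 0.0471, 0.4308]
force: [-1.7, -1.3, 6.2]
gripper_force: 3.5
tool_pos: [0.6385, 0.0473, 0.4291]
force: [-2.7, -0.9, 8.5]
gripper_force: 4.2
side4 [([9, 1, 4, 12, 26], [210.4, 294.4])]
side7 [([11, 9, 3, 11, 20], [212.0, 302.2])]
side8 [([11, 9, 3, 11, 18], [211.9, 302.4])]
side9 [([11, 10, 3, 10, 18], [212.0, 302.5])]
[[ -94  -49  -10    1    1  -15  -66 -107 -112 -116 -119]
 [-101  -66  -23   -2    0  -15  -63  -97 -103 -114 -120]
 [-108  -90  -49  -10    1  -14  -56  -83 -102 -115 -122]
 [-112 -103  -64  -13    2   -8  -33  -68 -107 -120 -120]
 [-118 -104  -59  -11    1   -1  -17  -64 -110 -118 -120]
 [-119 -105  -59  -12    2    0  -16  -71 -110 -115 -116]
 [-110 -104  -65  -13    0    0  -15  -65 -103 -110 -110]
 [ -95  -93  -64  -18   -2    0  -12  -52  -94 -104 -102]
 [-100  -92  -64  -31  -12  -12  -22  -54  -85  -93  -90]
 [-112 -101  -81  -53  -30  -42  -65  -85  -94  -94  -90]
 [-108  -96  -83  -68  -64  -87 -109 -116 -116 -110 -111]
 [ -97  -89  -80  -72  -90 -111 -120 -123 -118 -116 -119]
 [ -90  -87  -79  -76 -108 -119 -120 -122 -117 -118 -123]
 [ -91  -92  -78  -86 -112 -120 -121 -119 -116 -120 -124]]
[[323 350 405 411 422 441 401 354 335 339 347]
 [315 336 388 406 422 437 397 339 319 337 355]
 [326 336 374 408 425 428 399 318 317 343 354]
 [340 353 392 427 433 426 408 330 331 348 361]
 [356 364 401 430 431 414 413 359 344 354 358]
 [352 362 388 424 425 423 422 380 350 344 345]
 [333 348 370 413 428 436 426 376 339 328 324]
 [294 304 330 390 422 427 405 352 321 313 304]
 [300 284 286 337 385 387 368 313 290 288 282]
 [338 307 277 287 323 337 338 310 291 289 288]
 [322 285 263 250 264 316 340 342 334 333 329]
 [292 269 253 241 283 335 352 345 345 340 347]
 [279 271 252 256 316 350 351 346 344 345 353]
 [280 282 262 279 334 353 353 344 348 349 360]]
```

The bit has stopped, and the ball force rose from 2 to 8.5 N. The point bears within about 1 mm of the crossing. I'll hold briefly, then ride back up.

```bash
python3 -m handwheel '[[-1,0,0,0,0,0,0],[-1,0,0,0,0,0,0],[-1,0.05,0,-0.4,0,0,0],[-1,0.03,0,-0.4,0,0,0],[-1,0,0,-0.38,0,0,0]]'|tail -6
python3 -m handwheel '[[-1,-0.02,0,-0.38,0,0,0],[-1,-0.06,0,-0.38,0,0,0],[-1,-0.1,0,-0.37,0,0,0],[-1,-0.13,0,-0.36,0,0,0],[-1,-0.17,0,-0.34,0,0,0]]'|tail -6
python3 -m handwheel '[[-1,-0.2,0,-0.33,0,0,0],[-1,-0.21,0,-0.31,0,0,0],[-1,-0.2,0,-0.3,0,0,0],[-1,0,0,-0.4,0,0,0],[-1,0,0,-1,0,0,0]]'|tail -6
python3 -m handwheel '[[-1,1,0,-0.5,0,0,0],[-1,1,0,0,0,0,0],[-1,1,0,0,0,0,0],[-1,1,0,0,0,0,0],[-1,0,0,0,0,0,0]]'
python3 - <<'E'
from plant import *
from h import *
s=snapshot("side");a=load("side4")
p=lambda c:c["color"][285:325,190:235].astype(np.float32).mean(2)
print("bit/sole shift",cv2.phaseCorrelate(p(a),p(s)))
print("sole only",cv2.phaseCorrelate(a["color"][303:335,195:235].astype(np.float32).mean(2),s["color"][303:335,195:235].astype(np.float32).mean(2)))
q=load("side1");b=lambda c:c["color"][170:205,165:190].astype(int)
print("ball region diff",np.abs(b(q)-b(s)).mean(), "bit region diff",np.abs(s["color"][288:303,206:216].astype(int)-a["color"][288:303,206:216]).mean())
E
```

```text
clock: 22.75
tool_pos: [0.6388, 0.0456, 0.4582]
orientation: [-180.0, 0.0, -81.9]
force: [-0.0, 0.6, 1.3]
opening: 0.0005
gripper_force: 0.7
clock: 23.38
tool_pos: [0.637, 0.0576, 0.5039]
orientation: [180.0, -0.0, -81.9]
force: [-0.3, 0.4, 0.2]
opening: 0.0006
gripper_force: 0.4
clock: 24.0
tool_pos: [0.6349, 0.0724, 0.5614]
orientation: [179.8, -0.0, -81.9]
force: [0.3, 0.2, 0.4]
opening: 0.0003
gripper_force: 0.0
clock: 24.62
tool_pos: [0.6491, -0.0282, 0.5745]
orientation: [180.0, -0.0, -82.0]
force: [-0.3, 0.5, -0.1]
opening: 0.0003
gripper_force: 0.0
bit/sole shift ((0.4047522047376475, -0.027374523677220708), 0.7534700118170844)
sole only ((-0.108734863592435, 0.11094226955276909), 0.9669902004301548)
ball region diff 24.995047619047618 bit region diff 12.86888888888889
```

Run:
```python
from plant import *
from h import *
from plant import snapshot
s=snapshot("side")
for n,S in(("side0",load("side0")),("side1",load("side1")),("side4",load("side4")),("now",s)):
    c=S["color"].astype(int)
    d=c[288:316,200:226];m=(d[:,:,2]>=d[:,:,0]-5)&(d.sum(2)>330)
    n_,l,st,ce=cv2.connectedComponentsWithStats(m.astype(np.uint8))
    print(n,[(st[i].tolist(),(ce[i]+[200,288]).round(1).tolist()) for i in range(1,n_) if st[i,4]>6])
    d=(c[172:196,166:189].sum(2)<130);ys,xs=np.where(d);print(" ball",len(xs),xs.mean()+166,ys.mean()+172)
```

```text
side0 [([9, 1, 4, 11, 18], [210.3, 293.8])]
 ball 95 176.94736842105263 187.54736842105262
side1 [([9, 1, 4, 11, 24], [210.3, 294.1])]
 ball 26 174.23076923076923 189.57692307692307
side4 [([9, 1, 4, 12, 26], [210.4, 294.4])]
 ball 3 187.0 195.0
now [([9, 1, 4, 11, 20], [210.4, 294.1])]
 ball 104 176.9903846153846 187.16346153846155
```

The ball and bit are back at their starting positions, and the sole hasn't moved. Handing in.

```bash
python3 -c "
from plant import *
print(close_job())"
```

```text
the job is handed in; nothing more can be done
None
```

The sole lies with its mark about 1 mm from the bit's point, as far as the images show. The bit was brought down to bear on the mark, the handle is fully up again, nothing else was touched, and the job is handed in at about 25 s.

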